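# Brace the baby bottle and unscrew its tight ring

## Robot

A 6-joint arm with a two-finger parallel gripper is mounted at the origin on the work surface. World frame = base frame: x ahead of the robot, y to its left, z up, the work surface at z = 0. Lengths are in m, angles in rad, forces in N, time in s.
With the tool pointing down it reaches from about 0.3 to 0.775 m from the base axis. Payload 14.6 kg.
Tool frame: the origin (TCP) lies midway between the tips of the shut fingers; the grasp point (between the pads) lies 19 mm behind it; z points along the fingers, y is the line along which they close (so a half turn about z gives the same grasp; the last joint's range is limited). The gripper opens to 94 mm and grips with 3 to 60 N. Pads are 16 mm wide; open, the fingers measure 119 mm over their backs; the gripper's body (75 mm by 177 mm) begins 78 mm behind the grasp point.
Start: joints at [1.195, 0.3, 1.521, -0, 1.321, -0.067], TCP at [0.167, 0.524, 0.205] pointing down, gripper open.
Joint ranges: [-3.03, 3.03], [-0.79, 2.21], [0.23, 2.52], [-1.04, 4.18], [0, 3.07], [-2.55, 2.55]. Speed limits (rad/s): [2.22, 2.22, 2.57, 3.14, 3.14, 3.14].

## Interface

Orientations are given as [roll, pitch, yaw] about the fixed x, y, z axes, in that order (R = Rz(yaw) Ry(pitch) Rx(roll)).
In Python, from station import * gives the robot as it stands.
- The arm moves only by the tool send_rows, never from a script. Its argument "targets" is a list of rows, each an object of numbers: "x", "y", "z": the shift along the world's x, y, z in units of 0.2 m (1.0 is 0.2 m); "spin": the turn about the world's z in units of pi/2 rad (1.0 is pi/2 rad); "claw": the finger opening in mm, from 0 to 94. A call has 1 to 20 rows; each row shifts and turns the commanded pose from where the row before left it; what a row does not reach is not made up. A row lasts 1/10 s, in which the tool goes at most 50 mm and 8.59 degrees, less where a joint would pass 70% of its speed; a pose out of reach is approached as far as the arm can. A call with a number of a shift or a turn outside -1 to 1 is refused whole. A call with a gripper value outside its range is refused whole. The fingers move at their own pace and stop on an object; "force" is the grip in N (left out, the last holds). Time passes only in rows, so rows that do not move let the fingers close. It gives the time, the measured TCP pose, the force, the opening and the grip force at its end, in the units of the state.
- get_obs(): the state, without advancing time (a new reading comes with each control period).
- camera(name): name is "scene" or "top"; returns the picture (400x640x3 uint8, blue, green, red); there is no depth.
- camera_model(name): a dict with "fovy" (degrees; the focal length in pixels is half the picture's height over the tangent of half this angle, whatever the lens; pixels are square), "cx", "cy" (the principal point, pixels), "T" (4x4, takes a point from camera to world coordinates). Camera axes: x right, y down, z forward; pixel columns grow to the right and rows downward; lengths in m; the calibration is good to about 2 mm. A picture is of the moment at which its call begins. camera_model takes no time and is no camera call.
- hand_in(): hands the job in; it is judged then, once.
The state is a dict: "time_s": time; "qpos": joint angles; "joint_vel": joint speeds; "tau": joint torques, N m; "ee_pos": TCP position; "eef_rot": TCP orientation; "force": force on the tool from outside, world axes, zero at the start; "moment": the same for the moment, N m; "grip_width": finger opening in m; "grip_force": force on a finger pad.
Only numpy, scipy, OpenCV 4.12 (cv2) and the standard library are available. Lean on these libraries where they do the work, as an engineer would, in place of code of your own. Each camera call takes 0.05 s, during which the arm holds its last target. There are 200 camera calls.

## Task

Pick up the tightly closed glass baby bottle and seat it fully home in the square bottle brace, so that it cannot turn. Then unscrew the white ring with its teat (counter-clockwise from above) just until it comes free of the neck, lift it straight up until its lower edge is about 2 cm clear of the bottle's mouth, and finish still holding it there, level and over the mouth, with the bottle left seated in the brace. Do not carry the ring away from the bottle, and leave the other things on the counter alone.

Things in the scene. Friction and masses are not known exactly. Their poses are not given: they have to be found in the camera images.
- bottle_mid (a point): Loose upright glass baby bottle, about 0.26 kg; point on its axis, 60 mm above its underside. Body square, 56 x 56 mm (sides along this point's x, y axes), 80 mm high; then a 12 mm shoulder narrows to a round neck, 38 mm across, ending at the mouth 122 mm above the underside. Unbraced it just turns along with the tight ring.
- bottle_mouth (a point): Centre of the bottle's mouth, 122 mm above its underside, inside the closed ring. A springy, grippy silicone seal here pushes the closed ring up against its lugs with about 18 N, which makes it tight: unbraced, ring and bottle turn together; braced, the ring turns with under 0.6 N m. When free, the ring is pushed up 1 to 2 mm by the seal.
- ring_mid (a point): White plastic screw ring with teat, closed on the bottle at the start; point on its axis, half-way up. 56 mm across, 24 mm high (12 mm above and below the point); teat stands 22 mm above its top. About 40 g. Closed, the point is 114 mm above the bottle's underside and the ring's lower edge 22 mm above the square body. Grip anywhere around it; the closed bottle can be carried by it.
- ring_skirt (a point): Centre of the ring's lower edge, 12 mm below ring_mid. Inside are three lugs, no long thread: turned counter-clockwise from above relative to the bottle, the ring comes free 0.45 to 0.65 rad from its start and meets a hard stop at about 1.1 rad; anywhere between it lifts straight off.
- brace: Bottle brace: grey plastic square well fixed to the counter; origin at the centre of its underside, axes x, y along its sides. Foot 110 x 110 x 8 mm; well 61 x 61 mm inside (seated bottle can turn 0.09 rad either way), floor 8 mm above the counter, walls 7 mm thick with slanted lead-in lips reaching 51 mm above the counter. The bottle fits any of four ways round.
- tumbler: Bystander, leave alone: steel tumbler with spoons, 76 mm across, about 170 mm high with the spoons; origin at the centre of its underside.
- bib_low: Bystander, leave alone: lower of two stacked stiff silicone bibs, 200 x 150 mm, 30 mm high at its pocket; origin at the centre of its underside.
- bib_top: Bystander, leave alone: upper bib, crosswise on the lower; origin at the centre of its underside.
- bowl: Bystander, leave alone: white bowl, 110 mm across, 45 mm high; origin at the centre of its underside.
- mug: Bystander, leave alone: white mug, 76 mm across, 75 mm high; origin at the centre of its underside.
- food_jar: Bystander, leave alone: small food jar, 60 mm across, 75 mm high; origin at the centre of its underside.
- spoon: Bystander, leave alone: steel spoon lying flat; origin at the centre of its underside.

How it is judged:
On the way, in this order (a step that is already met when the one before it is completed fails the run):
1. the bottle stands fully home in the brace, with its ring still closed (horizontal distance between bottle_mid and brace below 0.01 m and z of bottle_mid in the frame of brace below 0.074 m and angle between bottle_mid's own z axis and vertical below 0.08 rad and z of ring_mid in the frame of bottle_mouth below -0.004 m and angle between the x axis of ring_mid and the x axis of bottle_mid, either way round below 0.45 rad), for 0.2 s.
2. in the brace, the ring is turned until free of the lugs, still on the neck (horizontal distance between bottle_mid and brace below 0.01 m and z of bottle_mid in the frame of brace below 0.074 m and angle between bottle_mid's own z axis and vertical below 0.08 rad and z of ring_mid in the frame of bottle_mouth below -0.004 m and angle between the x axis of ring_mid and the x axis of bottle_mid, either way round above 0.52 rad), for 0.1 s.
At the end, for the whole second after the job is handed in: Fingers hold the ring (over 1 N) at rest, level within 0.2 rad, not touching the bottle, lower edge 6 to 40 mm above the mouth and within 15 mm of centred over it; bottle at rest fully home in the brace (axis within 10 mm of its centre, underside within 6 mm of the floor, tilt under 0.08 rad) (horizontal distance between bottle_mid and brace below 0.01 m and z of bottle_mid in the frame of brace below 0.074 m and angle between bottle_mid's own z axis and vertical below 0.08 rad and z of ring_skirt in the frame of bottle_mouth between 0.006 and 0.04 m and horizontal distance between ring_skirt and bottle_mouth below 0.015 m and angle between ring_mid's own z axis and vertical below 0.2 rad and contact force between ring and the fingers above 1 N and contact force between ring and bottle below 0.1 N and linear speed of each of ring, bottle below 0.03 m/s); the arm keeps its last pose, push and grip.
It fails at once if the ring is carried away from the bottle (more than 90 mm from the mouth) (distance between ring_skirt and bottle_mouth above 0.09 m).
It fails at once if another thing on the counter is displaced by more than 30 mm (distance of any of tumbler, bib_low, bib_top, bowl, mug, food_jar, spoon from where it was at the start of the episode above 0.03 m).
It also fails if it takes over 43 s, if anything falls off the work surface, if the arm or the gripper's body presses on something with over 40 N, if the wrist force passes 120 N, or if a joint passes its speed limit or range.

## Working session

There is one attempt and no reset: what is moved stays moved. The work goes in short steps, Python scripts to look and compute and a tool call to move; the robot and the scene stay as the last step left them, time stands still between calls to the robot, and variables do not carry over. Pictures are saved under pics/ and viewed, at most 10 in all, crops included, and the job is handed in when it is done.

Besides the shell and the picture viewer there is one more tool, called after "Call:" as name(argument=value, ...) on one line, values as JSON. send_rows: Moves the arm, as the interface text tells. Its arguments: {"type":"object","properties":{"targets":{"type":"array"},"force":{"type":"number"}},"required":["targets"]}

```bash
mkdir -p pics; python3 - <<'E'
from station import *
import cv2
for n in ("scene","top"):
    cv2.imwrite(f"pics/{n}0.png",camera(n)); m=camera_model(n); print(n,m)
print(get_obs())
E
```

```text
scene {'fovy': 54.2989749742854, 'cx': 312.62870160839003, 'cy': 198.60448785887453, 'T': array([[-0.30681236,  0.60230629, -0.73694864,  1.39782364],
       [ 0.95150518,  0.17584036, -0.25242437,  0.31529247],
       [-0.02245147, -0.77865737, -0.62704755,  0.81406637],
       [ 0.        ,  0.        ,  0.        ,  1.        ]])}
top {'fovy': 56.56593021480703, 'cx': 311.7293842738336, 'cy': 199.27178612027163, 'T': array([[ 1.02717098e-03, -9.95686125e-01,  9.27797719e-02,
         4.55497131e-01],
       [-9.99902176e-01,  2.71572418e-04,  1.39844210e-02,
         1.22472166e-02],
       [-1.39492903e-02, -9.27850602e-02, -9.95588444e-01,
         1.27504203e+00],
       [ 0.00000000e+00,  0.00000000e+00,  0.00000000e+00,
         1.00000000e+00]])}
{'time_s': 0.1, 'qpos': array([ 1.19537999e+00,  3.00372022e-01,  1.52152041e+00, -7.54881962e-05,
        1.32071482e+00, -6.66267142e-02]), 'joint_vel': array([ 0.00061901, -0.00082947, -0.00259926, -0.00138735, -0.00018988,
        0.00118237]), 'tau': array([ 1.65845362e-03, -5.32644582e+01, -3.53285372e+01,  7.10114907e-02,
        2.33423850e-02, -5.10081816e-05]), 'ee_pos': array([0.16709515, 0.52374971, 0.20496635]), 'eef_rot': array([-3.14057544e+00,  5.40926008e-06,  2.83282175e+00]), 'force': array([ 0.43463172, -0.01828388,  0.5116858 ]), 'moment': array([ 0.01513595, -0.01805116, -0.01687265]), 'grip_force': 0.0, 'grip_width': 0.09376027984600148}
```

View pics/scene0.png

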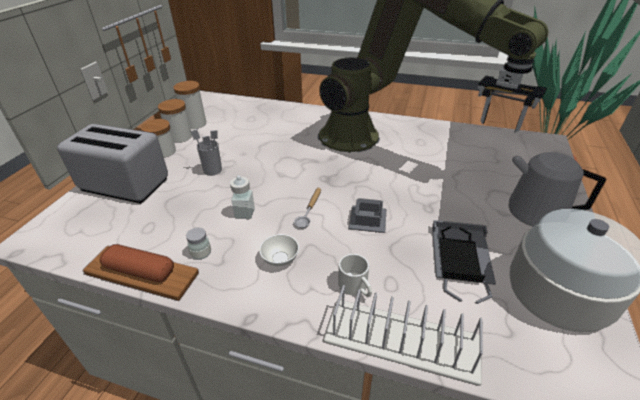

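View pics/top0.png

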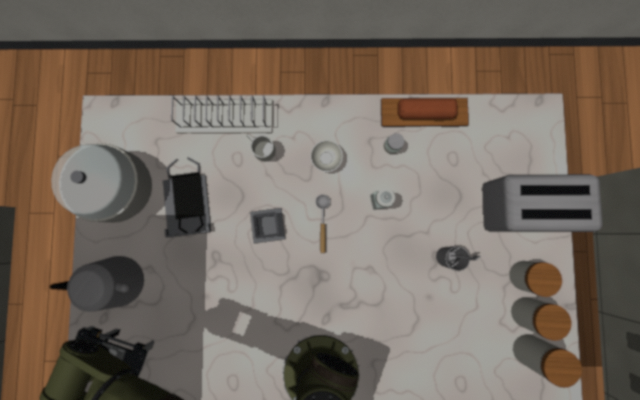

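The scene view shows the bottle at about (242,198) and the brace at about (368,214). In the top view they are at (384,199) and (268,224). I'll enlarge crops of both.

```bash
python3 - <<'E'
import cv2,numpy as np
t=cv2.imread("pics/top0.png");s=cv2.imread("pics/scene0.png")
c=lambda im,x,y,w,h,k:cv2.resize(im[y:y+h,x:x+w],None,fx=k,fy=k,interpolation=cv2.INTER_CUBIC)
a=np.hstack([c(t,244,200,50,50,8),c(t,359,175,50,50,8)])
cv2.imwrite("pics/c_top.png",a)
b=np.hstack([c(s,340,185,50,60,8),c(s,217,165,50,60,8)])
cv2.imwrite("pics/c_sc.png",b)
E
```

```text
(no output)
```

View pics/c_top.png

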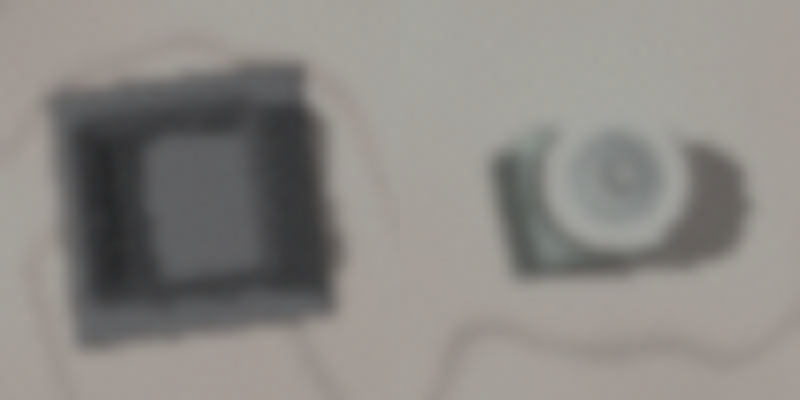

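View pics/c_sc.png

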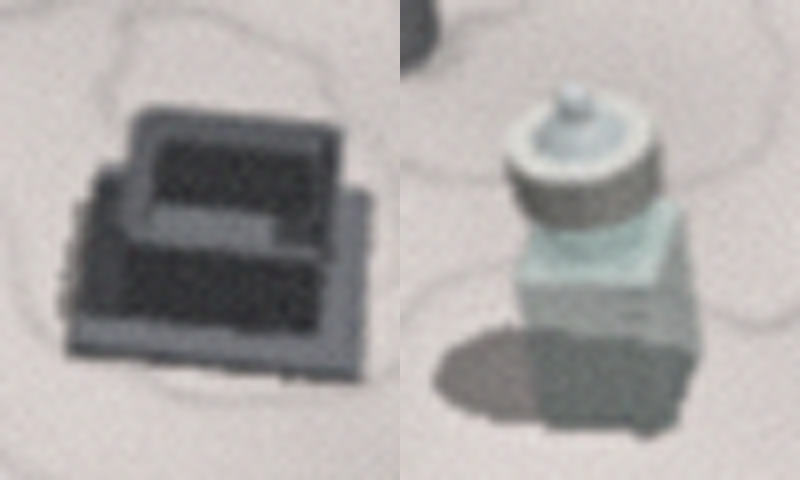

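```bash
cat >h.py <<'E'
from station import *
import numpy as np
from scipy.optimize import least_squares
def proj(n,P):
    m=camera_model(n);q=(np.atleast_2d(P)-m["T"][:3,3])@m["T"][:3,:3]
    f=200/np.tan(np.radians(m["fovy"]/2));return q[:,:2]/q[:,2:]*f+[m["cx"],m["cy"]]
def back(n,uv,z):
    m=camera_model(n);f=200/np.tan(np.radians(m["fovy"]/2))
    d=m["T"][:3,:3]@np.array([(uv[0]-m["cx"])/f,(uv[1]-m["cy"])/f,1]);o=m["T"][:3,3]
    return (o+d*(z-o[2])/d[2])[:2]
def px(o,c,k=8): return np.array(o)+(np.array(c)+.5)/k-.5
E
python3 - <<'E'
from h import *
T0=(244,200);T1=(359,175);S0=(340,185);S1=(217,165)
print("brace foot top"); B=[back("top",px(T0,c),.008) for c in [(50,92),(305,65),(338,312),(80,347)]]
B=np.array(B);print(B,B.mean(0),np.linalg.norm(B-np.roll(B,1,0),axis=1))
print([np.arctan2(*(B[(i+1)%4]-B[i])[::-1])for i in range(4)])
R=np.array([back("scene",px(S0,c),.051) for c in [(140,108),(342,125),(335,258),(122,240)]]);print("rim",R.mean(0),np.linalg.norm(R-np.roll(R,1,0),axis=1),[np.arctan2(*(R[(i+1)%4]-R[i])[::-1])for i in range(4)])
F=np.array([back("scene",px(S0,c),0) for c in [(68,355),(362,380)]]);print("foot edge",F,np.arctan2(*(F[1]-F[0])[::-1]))
print("ring top",back("top",px(T1,(217,181)),.126),"ring scene",back("scene",px(S1,(583-400,140)),.126))
E=np.array([back("top",px(T1,c),0) for c in [(95,158),(119,278)]]);print("bottle edge top",E,np.arctan2(*(E[1]-E[0])[::-1]))
C=np.array([back("scene",px(S1,c),.08) for c in [(120,280),(248,290),(280,207)]]);print("bottle shoulder",C,(C[0]+C[2])/2,np.diff(C,axis=0),[np.arctan2(*d[::-1]) for d in np.diff(C,axis=0)])
G=np.array([back("scene",px(S1,c),0) for c in [(138,430),(250,437)]]);print(G,np.arctan2(*(G[1]-G[0])[::-1]))
E
```

```text
brace foot top
[[0.53311254 0.24188505]
 [0.54469134 0.13278294]
 [0.43967856 0.11787022]
 [0.42477906 0.22733625]] [0.48556538 0.17996861] [0.10930604 0.10971481 0.10606636 0.11047536]
[np.float64(-1.4650640384552185), np.float64(-3.0005272754890737), np.float64(1.7060757339818255), np.float64(0.13349772422929548)]
rim [0.49272993 0.18405948] [0.07875585 0.07770378 0.07808684 0.07787903] [np.float64(1.7196650436220868), np.float64(0.14148600921693086), np.float64(-1.413355596630132), np.float64(-3.002232878998464)]
foot edge [[0.55031575 0.13551753]
 [0.53237047 0.24388152]] 1.734908853013098
ring top [ 0.56899988 -0.20074757] ring scene [ 0.57547149 -0.19620099]
bottle edge top [[ 0.5914087  -0.17192535]
 [ 0.5396845  -0.18148687]] -2.958800341985264
bottle shoulder [[ 0.6080209  -0.21356606]
 [ 0.59985773 -0.16437848]
 [ 0.54976586 -0.17441688]] [ 0.57889338 -0.19399147] [[-0.00816316  0.04918758]
 [-0.05009188 -0.0100384 ]] [np.float64(1.7352572391056542), np.float64(-2.943812806679645)]
[[ 0.60509713 -0.22076507]
 [ 0.59630431 -0.17637211]] 1.7663333357574962
```

Call:
send_rows(targets=[{"x": 0.1,"y": -0.18,"claw": 94},{"x": 0.1,"y": -0.18},{"x": 0.1,"y": -0.18},{"x": 0.1,"y": -0.18},{"x": 0.1,"y": -0.18},{"x": 0.1,"y": -0.18},{"x": 0.1,"y": -0.18},{"x": 0.1,"y": -0.18},{"x": 0.1,"y": -0.18},{"x": 0.1,"y": -0.18},{"x": 0.1,"y": -0.18},{"x": 0.1,"y": -0.18},{"x": 0.1,"y": -0.18},{"x": 0.1,"y": -0.18},{"x": 0.1,"y": -0.18},{"x": 0.1,"y": -0.18},{"x": 0.1,"y": -0.18},{"x": 0.1,"y": -0.18},{"x": 0.1,"y": -0.18},{"x": 0.1,"y": -0.18}])

```text
schema error: expected keys x, y, z, spin, claw
```

Call:
send_rows(targets=[{"x": 0.1,"y": -0.18,"z": 0,"spin": 0,"claw": 94},{"x": 0.1,"y": -0.18,"z": 0,"spin": 0,"claw": 94},{"x": 0.1,"y": -0.18,"z": 0,"spin": 0,"claw": 94},{"x": 0.1,"y": -0.18,"z": 0,"spin": 0,"claw": 94},{"x": 0.1,"y": -0.18,"z": 0,"spin": 0,"claw": 94},{"x": 0.1,"y": -0.18,"z": 0,"spin": 0,"claw": 94},{"x": 0.1,"y": -0.18,"z": 0,"spin": 0,"claw": 94},{"x": 0.1,"y": -0.18,"z": 0,"spin": 0,"claw": 94},{"x": 0.1,"y": -0.18,"z": 0,"spin": 0,"claw": 94},{"x": 0.1,"y": -0.18,"z": 0,"spin": 0,"claw": 94},{"x": 0.1,"y": -0.18,"z": 0,"spin": 0,"claw": 94},{"x": 0.1,"y": -0.18,"z": 0,"spin": 0,"claw": 94},{"x": 0.1,"y": -0.18,"z": 0,"spin": 0,"claw": 94},{"x": 0.1,"y": -0.18,"z": 0,"spin": 0,"claw": 94},{"x": 0.1,"y": -0.18,"z": 0,"spin": 0,"claw": 94},{"x": 0.1,"y": -0.18,"z": 0,"spin": 0,"claw": 94},{"x": 0.1,"y": -0.18,"z": 0,"spin": 0,"claw": 94},{"x": 0.1,"y": -0.18,"z": 0,"spin": 0,"claw": 94},{"x": 0.1,"y": -0.18,"z": 0,"spin": 0,"claw": 94},{"x": 0.02,"y": -0.18,"z": 0,"spin": 0,"claw": 94}])

```text
time_s: 2.1
ee_pos: [0.5521, -0.1975, 0.2046]
eef_rot: [3.141, -0.001, 2.833]
force: [0.6, 0.6, 0.0]
grip_width: 0.094
grip_force: 0.0
```

Call:
send_rows(targets=[{"x": 0.1,"y": 0,"z": 0,"spin": 0,"claw": 94},{"x": 0,"y": 0,"z": 0,"spin": 0,"claw": 94},{"x": 0,"y": 0,"z": 0,"spin": 0,"claw": 94}])

```text
time_s: 2.4
ee_pos: [0.5708, -0.1956, 0.2048]
eef_rot: [3.141, -0.001, 2.833]
force: [0.3, 0.6, 0.1]
grip_width: 0.094
grip_force: 0.0
```

```bash
python3 - <<'E'
from h import *
import cv2
o=get_obs();print(o["ee_pos"],o["eef_rot"]);p=o["ee_pos"];y=o["eef_rot"][2];d=np.array([np.sin(y),-np.cos(y),0])
im=camera("scene");t=camera("top")
uv=proj("scene",[p,p+.047*d,p-.047*d]);print(uv)
cv2.imwrite("pics/s1.png",np.hstack([cv2.resize(im[120:220,205:285],None,fx=5,fy=5,interpolation=2),cv2.resize(t[150:250,345:425],None,fx=5,fy=5,interpolation=2)]))
E
```

```text
[ 0.57079331 -0.19564727  0.20480842] [ 3.14147873e+00 -1.22062350e-03  2.83321652e+00]
[[236.49274532 159.07593841]
 [248.55325862 164.13626573]
 [224.89292077 154.208906  ]]
```

View pics/s1.png

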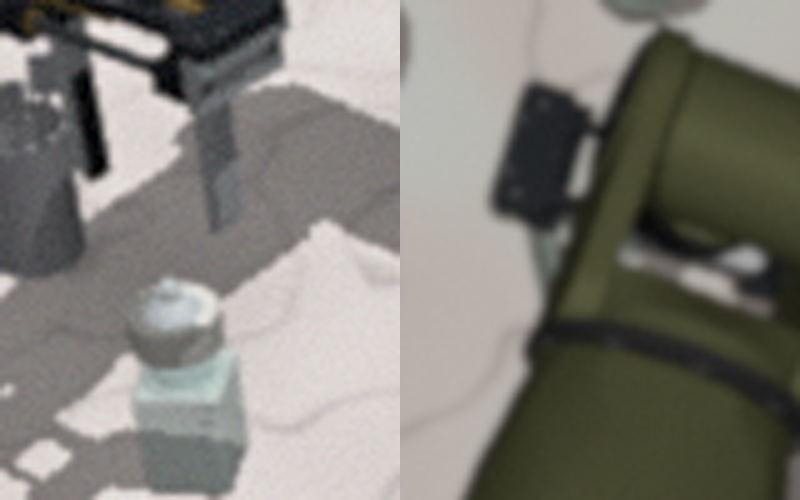

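The fingertips show at about (224,156) and (248,166), roughly 2 px below where the calibration puts them. The scene camera therefore reads about 5 mm too far toward itself, and the top view is the truer one. That puts the bottle at about (0.570,-0.200) and the brace at about (0.486,0.180).

Call:
send_rows(targets=[{"x": 0,"y": -0.02,"z": -0.11,"spin": 0,"claw": 94},{"x": 0,"y": 0,"z": -0.11,"spin": 0,"claw": 94},{"x": 0,"y": 0,"z": -0.11,"spin": 0,"claw": 94},{"x": 0,"y": 0,"z": -0.11,"spin": 0,"claw": 94},{"x": 0,"y": 0,"z": -0.1,"spin": 0,"claw": 94},{"x": 0,"y": 0,"z": 0,"spin": 0,"claw": 94},{"x": 0,"y": 0,"z": 0,"spin": 0,"claw": 54},{"x": 0,"y": 0,"z": 0,"spin": 0,"claw": 40},{"x": 0,"y": 0,"z": 0,"spin": 0,"claw": 40},{"x": 0,"y": 0,"z": 0,"spin": 0,"claw": 40},{"x": 0,"y": 0,"z": 0,"spin": 0,"claw": 40},{"x": 0,"y": 0,"z": 0,"spin": 0,"claw": 40}], force=40)

```text
time_s: 3.7
ee_pos: [0.5713, -0.2, 0.0978]
eef_rot: [3.141, 0.001, 2.833]
force: [0.3, 0.8, 1.1]
grip_width: 0.0553
grip_force: 40.0
```

Call:
send_rows(targets=[{"x": 0,"y": 0,"z": 0.1,"spin": 0,"claw": 40},{"x": 0,"y": 0,"z": 0.15,"spin": 0,"claw": 40},{"x": 0,"y": 0,"z": 0.15,"spin": 0,"claw": 40},{"x": 0,"y": 0,"z": 0.05,"spin": 0,"claw": 40},{"x": -0.026,"y": 0.07,"z": 0,"spin": -0.01,"claw": 40},{"x": -0.026,"y": 0.13,"z": 0,"spin": -0.01,"claw": 40},{"x": -0.026,"y": 0.13,"z": 0,"spin": -0.009,"claw": 40},{"x": -0.026,"y": 0.13,"z": 0,"spin": 0,"claw": 40},{"x": -0.026,"y": 0.13,"z": 0,"spin": 0,"claw": 40},{"x": -0.026,"y": 0.13,"z": 0,"spin": 0,"claw": 40},{"x": -0.026,"y": 0.13,"z": 0,"spin": 0,"claw": 40},{"x": -0.026,"y": 0.13,"z": 0,"spin": 0,"claw": 40},{"x": -0.026,"y": 0.13,"z": 0,"spin": 0,"claw": 40},{"x": -0.026,"y": 0.13,"z": 0,"spin": 0,"claw": 40},{"x": -0.026,"y": 0.13,"z": 0,"spin": 0,"claw": 40},{"x": -0.026,"y": 0.13,"z": 0,"spin": 0,"claw": 40},{"x": -0.026,"y": 0.13,"z": 0,"spin": 0,"claw": 40},{"x": -0.026,"y": 0.13,"z": 0,"spin": 0,"claw": 40},{"x": -0.026,"y": 0.14,"z": 0,"spin": 0,"claw": 40},{"x": -0.026,"y": 0,"z": 0,"spin": 0,"claw": 40}])

```text
time_s: 5.7
ee_pos: [0.487, 0.1823, 0.1861]
eef_rot: [-3.141, -0.002, 2.79]
force: [-0.6, -0.8, -3.6]
grip_width: 0.0557
grip_force: 40.0
```

Call:
send_rows(targets=[{"x": 0,"y": 0,"z": 0,"spin": 0,"claw": 40},{"x": 0,"y": 0,"z": 0,"spin": 0,"claw": 40}])

```text
time_s: 5.9
ee_pos: [0.4879, 0.1794, 0.1869]
eef_rot: [-3.141, -0.001, 2.787]
force: [-0.3, 0.1, -3.2]
grip_width: 0.0555
grip_force: 40.0
```

```bash
python3 - <<'E'
from h import *
import cv2
o=get_obs();print(o["ee_pos"],o["eef_rot"],o["force"])
im=camera("scene")
cv2.imwrite("pics/s2.png",cv2.resize(im[130:250,320:420],None,fx=5,fy=5,interpolation=2))
E
```

```text
[0.48789805 0.17937567 0.18687921] [-3.14094553e+00 -5.18708813e-04  2.78690026e+00] [-0.33234071  0.07928168 -3.15831558]
```

View pics/s2.png

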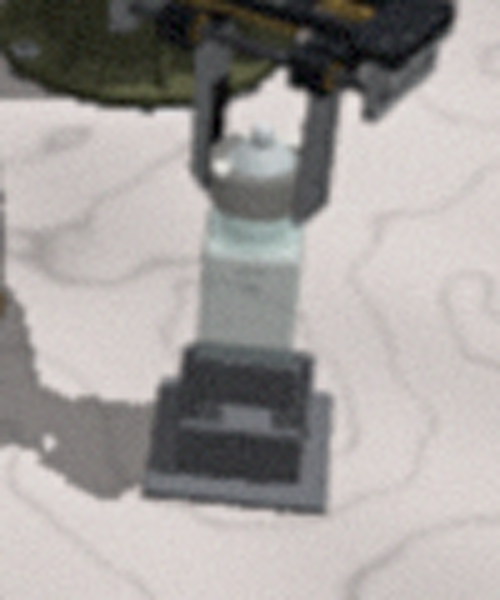

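```bash
python3 - <<'E'
from h import *
O=(320,130)
for nm,z,a,b in [("bottom",.089,(199,345),(296,357)),("shoulder",.169,(205,252),(302,263))]:
    A,B=[back("scene",px(O,c,5),z) for c in (a,b)]
    y=np.arctan2(*(B-A)[::-1])-np.pi/2
    print(nm,A,B,np.linalg.norm(B-A),y,(A+B)/2-.028*np.array([np.cos(y),np.sin(y)]))
R=np.array([back("scene",px(O,c,5),.051) for c in [(183,345),(313,355),(304,433),(177,424)]]);print(R.mean(0),[np.arctan2(*(R[(i+1)%4]-R[i])[::-1])for i in range(4)])
E
```

```text
bottom [0.50693509 0.15603589] [0.50203518 0.21274033] 0.05691574969845651 0.08619729866255055 [0.47658909 0.18197757]
shoulder [0.52336807 0.15880501] [0.51862753 0.21235724] 0.05376163516212713 0.0882915990367783 [0.49310686 0.18311217]
[0.49341768 0.18281683] [np.float64(1.7315675060610647), np.float64(0.1032904715154373), np.float64(-1.3926871686668933), np.float64(-2.963514235578552)]
```

Call:
send_rows(targets=[{"x": 0,"y": 0.003,"z": -0.08,"spin": 0,"claw": 40},{"x": 0,"y": 0,"z": -0.08,"spin": 0,"claw": 40},{"x": 0,"y": 0,"z": -0.03,"spin": 0,"claw": 40},{"x": 0,"y": 0,"z": -0.03,"spin": 0,"claw": 40},{"x": 0,"y": 0,"z": -0.03,"spin": 0,"claw": 40},{"x": 0,"y": 0,"z": 0,"spin": 0,"claw": 40}])

```text
time_s: 6.55
ee_pos: [0.4879, 0.1804, 0.137]
eef_rot: [-3.141, -0.0, 2.787]
force: [0.1, 0.1, -3.5]
grip_width: 0.0561
grip_force: 40.0
```

Call:
send_rows(targets=[{"x": 0,"y": 0,"z": -0.03,"spin": 0,"claw": 40},{"x": 0,"y": 0,"z": -0.03,"spin": 0,"claw": 40},{"x": 0,"y": 0,"z": -0.03,"spin": 0,"claw": 40},{"x": 0,"y": 0,"z": -0.03,"spin": 0,"claw": 40},{"x": 0,"y": 0,"z": 0,"spin": 0,"claw": 40}])

```text
time_s: 7.05
ee_pos: [0.4875, 0.1805, 0.1125]
eef_rot: [-3.141, -0.001, 2.787]
force: [-0.9, -0.2, -3.2]
grip_width: 0.0558
grip_force: 40.0
```

Call:
send_rows(targets=[{"x": 0,"y": 0,"z": -0.015,"spin": 0,"claw": 40},{"x": 0,"y": 0,"z": -0.01,"spin": 0,"claw": 40},{"x": 0,"y": 0,"z": -0.01,"spin": 0,"claw": 40},{"x": 0,"y": 0,"z": 0,"spin": 0,"claw": 40},{"x": 0,"y": 0,"z": 0,"spin": 0,"claw": 40}])

```text
time_s: 7.55
ee_pos: [0.488, 0.1806, 0.1065]
eef_rot: [3.142, 0.0, 2.787]
force: [-0.1, -0.2, -3.5]
grip_width: 0.0559
grip_force: 40.0
```

Call:
send_rows(targets=[{"x": 0,"y": 0,"z": -0.005,"spin": 0,"claw": 40},{"x": 0,"y": 0,"z": -0.003,"spin": 0,"claw": 40},{"x": 0,"y": 0,"z": 0,"spin": 0,"claw": 40},{"x": 0,"y": 0,"z": 0,"spin": 0,"claw": 40},{"x": 0,"y": 0,"z": 0,"spin": 0,"claw": 40}])

```text
time_s: 8.05
ee_pos: [0.4883, 0.1807, 0.1057]
eef_rot: [3.141, 0.001, 2.787]
force: [-2.4, 0.6, 4.7]
grip_width: 0.0557
grip_force: 40.0
```

Contact force appeared at exactly the expected height, so the bottle is seated. Next is the unscrewing turn.

Call:
send_rows(targets=[{"x": 0,"y": 0,"z": 0,"spin": 0.03,"claw": 40},{"x": 0,"y": 0,"z": 0,"spin": 0.03,"claw": 40},{"x": 0,"y": 0,"z": 0,"spin": 0.03,"claw": 40},{"x": 0,"y": 0,"z": 0,"spin": 0.03,"claw": 40},{"x": 0,"y": 0,"z": 0,"spin": 0.03,"claw": 40},{"x": 0,"y": 0,"z": 0,"spin": 0.03,"claw": 40},{"x": 0,"y": 0,"z": 0,"spin": 0.03,"claw": 40},{"x": 0,"y": 0,"z": 0,"spin": 0.03,"claw": 40},{"x": 0,"y": 0,"z": 0,"spin": 0.03,"claw": 40},{"x": 0,"y": 0,"z": 0,"spin": 0.03,"claw": 40}], force=45)

```text
time_s: 9.05
ee_pos: [0.4885, 0.181, 0.1059]
eef_rot: [3.141, 0.002, -3.023]
force: [-1.8, 2.4, 6.0]
grip_width: 0.0556
grip_force: 45.0
```

```bash
python3 -c "
from h import *
o=get_obs();print(o['force'],o['moment'],o['eef_rot'],o['ee_pos'])"
```

```text
[-1.77807878  2.37646402  6.02330876] [ 0.33386664  0.32011219 -0.28349784] [ 3.14070211e+00  2.00742955e-03 -3.02313581e+00] [0.48849419 0.18102899 0.10594308]
```

Call:
send_rows(targets=[{"x": 0,"y": 0,"z": 0,"spin": 0.03,"claw": 40},{"x": 0,"y": 0,"z": 0,"spin": 0.03,"claw": 40},{"x": 0,"y": 0,"z": 0,"spin": 0.03,"claw": 40},{"x": 0,"y": 0,"z": 0,"spin": 0.03,"claw": 40},{"x": 0,"y": 0,"z": 0,"spin": 0.03,"claw": 40},{"x": 0,"y": 0,"z": 0,"spin": 0.03,"claw": 40},{"x": 0,"y": 0,"z": 0,"spin": 0.03,"claw": 40},{"x": 0,"y": 0,"z": 0,"spin": 0.03,"claw": 40},{"x": 0,"y": 0,"z": 0,"spin": 0.03,"claw": 40},{"x": 0,"y": 0,"z": 0,"spin": 0,"claw": 40},{"x": 0,"y": 0,"z": 0,"spin": 0,"claw": 40},{"x": 0,"y": 0,"z": 0,"spin": 0,"claw": 40}])

```text
time_s: 10.25
ee_pos: [0.4891, 0.1814, 0.107]
eef_rot: [-3.141, 0.004, -2.6]
force: [-3.8, 2.6, 15.5]
grip_width: 0.0553
grip_force: 45.0
```

```bash
python3 -c "
from h import *
o=get_obs();print(o['force'],o['moment'],o['eef_rot'],o['ee_pos'])"
```

```text
[-3.82092761  2.6125374  15.50164498] [ 0.56618406  0.68703444 -0.03418551] [-3.1412339   0.00422629 -2.60046034] [0.48906322 0.1813682  0.10698929]
```

The upward force has reached about 18 N above the hanging load and the torque has dropped to near zero, so the ring is free. Lifting it 40 mm.

Call:
send_rows(targets=[{"x": 0,"y": 0,"z": 0.01,"spin": 0,"claw": 40},{"x": 0,"y": 0,"z": 0.015,"spin": 0,"claw": 40},{"x": 0,"y": 0,"z": 0.02,"spin": 0,"claw": 40},{"x": 0,"y": 0,"z": 0.02,"spin": 0,"claw": 40},{"x": 0,"y": 0,"z": 0.02,"spin": 0,"claw": 40},{"x": 0,"y": 0,"z": 0.02,"spin": 0,"claw": 40},{"x": 0,"y": 0,"z": 0.02,"spin": 0,"claw": 40},{"x": 0,"y": 0,"z": 0.02,"spin": 0,"claw": 40},{"x": 0,"y": 0,"z": 0.02,"spin": 0,"claw": 40},{"x": 0,"y": 0,"z": 0.02,"spin": 0,"claw": 40},{"x": 0,"y": 0,"z": 0.015,"spin": 0,"claw": 40},{"x": 0,"y": 0,"z": 0,"spin": 0,"claw": 40},{"x": 0,"y": 0,"z": 0,"spin": 0,"claw": 40},{"x": 0,"y": 0,"z": 0,"spin": 0,"claw": 40}])

```text
time_s: 11.65
ee_pos: [0.4879, 0.1805, 0.1446]
eef_rot: [3.142, -0.0, -2.601]
force: [0.3, 0.1, -0.9]
grip_width: 0.0557
grip_force: 45.0
```

```bash
python3 - <<'E'
from h import *
import cv2
o=get_obs();print(o["ee_pos"],o["eef_rot"],o["force"],o["moment"])
im=camera("scene")
cv2.imwrite("pics/s3.png",cv2.resize(im[130:250,320:420],None,fx=5,fy=5,interpolation=2))
E
```

```text
[0.48788119 0.18053121 0.14464339] [ 3.14154076e+00 -2.92086767e-04 -2.60059094e+00] [ 0.25249004  0.14787092 -0.88726365] [ 0.05133292  0.01907802 -0.01848056]
```

View pics/s3.png

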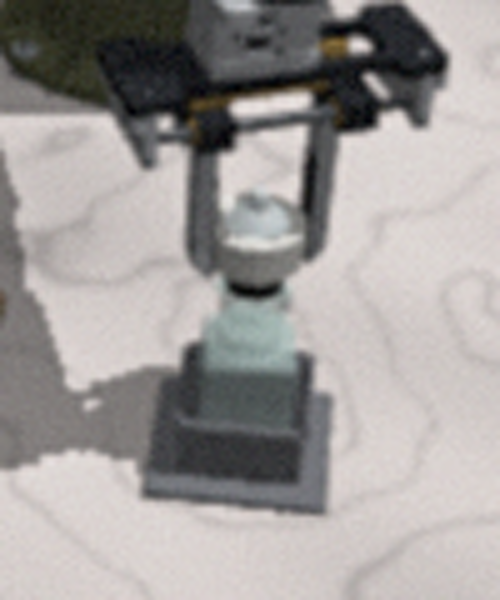

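The ring (about (260,245) in the crop) is level above the dark mouth (about (252,290)). The bottle is seated in the brace, and only the ring's weight (about 0.9 N) hangs on the tool. Handing in.

```bash
python3 -c "
from station import *
print(hand_in())"
```

```text
the job is handed in; nothing more can be done
None
```

The job is handed in, and the verdict wasn't returned: the bottle is seated in the brace, and the unscrewed ring is held level over the mouth, its lower edge about 2 cm clear.

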